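# Slide the locked specimen stage home

### The arm

A 6-joint arm with a two-finger parallel gripper is mounted at the origin on a cart in front of the work surface, level with it; the furniture and walls round the work are solid. World frame = base frame: x ahead of the robot, y to its left, z up, the work surface at z = 0. Lengths are in mm, angles in rad, forces in N, time in s.
With the tool pointing down it reaches from about 400 to 825 mm from the base axis. Payload 7 kg.
Tool frame: the origin (TCP) lies at the centre of the arm's flange, where the gripper is bolted on; the fingertips stand 178 mm ahead of it and the grasp point (between the pads) lies 159 mm ahead of it; z points along the fingers, y is the line along which they close (so a half turn about z gives the same grasp; the last joint's range is limited). The gripper opens to 88 mm and grips with 3 to 60 N. Pads are 19 mm wide; open, the fingers measure 130 mm over their backs; the gripper's body (78 mm by 193 mm) begins 47 mm behind the grasp point.
Start: joints at [-0.951, 0.359, 0.012, 0, -1.224, -0.288], TCP at [219.851, -638.17, 404.661] pointing down, gripper open.
Joint ranges: [-3.07, 3.07], [-1.43, 2.12], [-1.02, 1.25], [-3.03, 1.67], [-3.05, -0], [-3.03, 3.03]. Speed limits (rad/s): [2.39, 2.39, 3.01, 3.14, 3.14, 3.14].

### API

Orientations are given as a unit quaternion [w, x, y, z].
In Python, from bench import bot gives the robot as it stands. Calls block until the motion is done:
- bot.goto(position, orientation): joint-space move of the TCP to a pose.
- bot.movel(position, rot=None, feed=150): straight line of the TCP; rot=None keeps the orientation; feed is the mean speed in mm/s.
- bot.goto_joints(angles): joint-space move.
- bot.set_gripper(opening): opening from 0.0 (shut) to 1.0 (fully open); the grip force is fixed at half the most; returns when the fingers have stopped.
- bot.dwell(seconds).
- bot.inverse_kinematics(position, orientation): joint angles nearest the present ones, or None.
- bot.state(): the state.
- bot.camera(name): name is "side" or "top"; returns the picture (420x560x3 uint8, blue, green, red); there is no depth.
- bot.calibration(name): a dict with "fx", "fy", "cx", "cy" (pixels), "world_to_cam" (4x4, takes a point from world to camera coordinates). Camera axes: x right, y up, looking along -z (the intrinsics and any distortion apply to the point x, -y, -z); pixel columns grow to the right and rows downward; lengths in mm; the calibration is good to about 2 mm. A picture is of the moment at which its call begins. calibration takes no time and is no camera call.
A pose or a line that the arm cannot do raises bot.MotionError and nothing moves.
- bot.job_done(): hands the job in; it is judged then, once.
The state is a dict: "time": time; "joint_positions": joint angles; "joint_velocities": joint speeds; "joint_efforts": joint torques, N m; "eef_pos": TCP position; "ee_rot": TCP orientation; "wrist_force": force on the tool from outside, world axes, zero at the start; "ft_torque": the same for the moment, N m; "width": opening from 0.0 (shut) to 1.0 (fully open); "grasp_force": force on a finger pad.
Only numpy, scipy, OpenCV 4.12 (cv2) and the standard library are available. Lean on these libraries where they do the work, as an engineer would, in place of code of your own. Each camera call takes 0.05 s, during which the arm holds its last target. There are 200 camera calls.

### The job

Without grasping or lifting anything, press the red release button on the specimen stage with the fingertips and, keeping it held down all the way, push the stage along its rails until it is fully home against the blue end stop. Then let the button spring back up and move clear. The core plug must stay standing in its seat on the stage, and the things standing around the slide must be left where they are.

Things in the scene. Friction and masses are not known exactly. Their poses are not given: they have to be found in the camera images.
- slide_unit: the slide unit, screwed down on the bench: black base plate 90 mm (x) by 320 mm (y) by 10 mm with two end blocks to 41 mm high and two steel shafts. Origin at the centre of its underside; z up, +y along the shafts in the direction in which the carriage must travel, x across them.
- carriage (a joint): travel of the aluminium carriage (the stage) along the slide unit's +y, in m; 0 at the start. 80 mm wide, 125 mm long, deck 44 mm above the bench. With the red button up a toothed lock holds it (1 mm of play), at the start, on the way and at home; with the button down it slides with 1 N of friction. From rear to front it carries: red button, black push wall, white seat with the core plug.
- release_button (a joint): how far the red button is pressed, in m: 0 up, 0.005 fully down. The lock is free from 0.003 on. Springs back; takes 5 N to begin and 8 N fully down.
- button_top (a point): centre of the top face of the red release button at the rear of the carriage, 52 mm above the bench when up and 47 mm when down. The face is flat, 44 mm (slide unit's x) by 38 mm (y).
- push_wall (a point): centre of the rear face of the black upright wall on the carriage, just in front (+y) of the button: 54 mm wide in x, 9 mm thick in y, top 71 mm above the bench, its rear face 21 mm ahead of the button's centre and 2 mm ahead of the button's edge. Fingertips that hold the button down can push the carriage by this wall. It moves with the carriage.
- carriage_nose (a point): centre of the front (+y) end face of the carriage, 38 mm above the bench.
- stop_face (a point): centre of the rear face of the blue end stop, which the carriage's front end must meet; 38 mm above the bench, straight ahead (+y) of carriage_nose. The stop is 84 mm wide, 91 mm high and 32 mm deep in y, with a dark sensor barrel that looks at the plug; it is clamped fast, at 75 to 120 mm from the carriage's front end at the start.
- seat (a point): centre of the floor of the white ring seat on the carriage, 46 mm above the bench, 75 mm ahead (+y) of the button's centre. Ring outside diameter 36 mm, inside 29 mm, 5 mm deep.
- specimen_mid (a point): centre of the pale grey core plug (a loose cylinder, 25 mm diameter, 30 mm high, z along its axis), which stands in the seat; its top is 76 mm above the bench.
- dark_plug_mid (a point): centre of a loose dark core plug standing on the bench beside the slide, 25 mm diameter, 42 mm high. To be left alone.
- vial_mid (a point): centre of a loose glass vial with a black cap standing on the bench beside the slide, 25 mm diameter, 58 mm high. To be left alone.
- brass_weight_mid (a point): centre of a loose brass weight standing beyond the end stop, 28 mm diameter, 39 mm high. To be left alone.
There are look-alikes about, which are no part of the job. Leave any pink or turquoise look-alike of the part that bears specimen_mid alone.

How it is judged (in metres and radians):
On the way, in this order (a step that is already met when the one before it is completed fails the run):
1. the red button is pressed down while the stage is still at its start (value of joint release_button above 0.003 m and value of joint carriage below 0.01 m), for 0.05 s.
2. the stage is against the end stop with the button still held down (y of carriage_nose in the frame of stop_face above -0.003 m and value of joint release_button above 0.002 m), for 0.05 s.
At the end, for the whole second after the job is handed in: the carriage's front end is within 3 mm of the end stop, the red button is up again (pressed less than 1.2 mm), the core plug stands upright in its seat (within 6 mm of its centre), the stop has not shifted and the three bystanders stand within 15 mm of where they were (y of carriage_nose in the frame of stop_face above -0.003 m and value of joint release_button below 0.0012 m and horizontal distance between specimen_mid and seat below 0.006 m and angle between specimen_mid's own z axis and vertical below 0.1 rad and z of specimen_mid in the frame of seat below 0.019 m and distance of stop_face from where it was at the start of the episode below 0.003 m and distance of each of dark_plug_mid, vial_mid, brass_weight_mid from where it was at the start of the episode below 0.015 m); the robot touches nothing.
It fails at once if the button comes up, or is not pressed, while the stage is part of the way along (value of joint release_button below 0.001 m and value of joint carriage above 0.008 m and y of carriage_nose in the frame of stop_face below -0.008 m).
It fails at once if the core plug is lifted, tipped or knocked out of its seat (z of specimen_mid in the frame of seat above 0.022 m or angle between specimen_mid's own z axis and vertical above 0.35 rad or horizontal distance between specimen_mid and seat above 0.012 m).
It fails at once if a bystander is moved, lifted or knocked over (distance of any of dark_plug_mid, vial_mid, brass_weight_mid from where it was at the start of the episode above 0.02 m).
It also fails if it takes over 35 s, if anything falls off the work surface, if the arm or the gripper's body presses on something with over 40 N, if the wrist force passes 120 N, or if a joint passes its speed limit or range.

## Working session

There is one attempt and no reset: what is moved stays moved. The work goes in short steps, each a Python script; the robot and the scene stay as the last script left them, time stands still between calls to the robot, and variables do not carry over. Pictures are saved under pics/ and viewed, at most 10 in all, crops included, and the job is handed in when it is done.

```bash
mkdir -p pics && python3 - <<'E'
from bench import bot
import cv2,numpy as np
for n in("top","side"):
    cv2.imwrite(f"pics/{n}0.png",bot.camera(n)); c=bot.calibration(n); print(n,{k:(np.round(v,3).tolist()) for k,v in c.items()})
s=bot.state();print(s["eef_pos"],s["ee_rot"],s["time"],s["wrist_force"])
E
```

```text
top {'fx': 472.94, 'fy': 472.94, 'cx': 278.612, 'cy': 205.095, 'world_to_cam': [[-0.028, -0.999, -0.015, -127.01], [0.99, -0.03, 0.135, -596.349], [-0.135, -0.011, 0.991, -952.218], [0.0, 0.0, 0.0, 1.0]]}
side {'fx': 485.801, 'fy': 485.801, 'cx': 273.967, 'cy': 211.595, 'world_to_cam': [[0.991, -0.132, -0.017, -596.14], [0.1, 0.651, 0.752, 7.525], [-0.088, -0.747, 0.659, -973.857], [0.0, 0.0, 0.0, 1.0]]}
[ 219.80455053 -638.04669375  403.810298  ] [-2.22010216e-04 -1.65070275e-01  9.86281524e-01  7.14774245e-04] 0.1 [-0.41005328 -0.15444728  0.48371625]
```

View pics/top0.png

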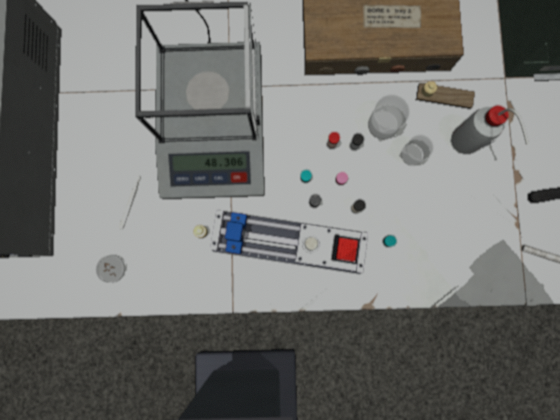

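View pics/side0.png

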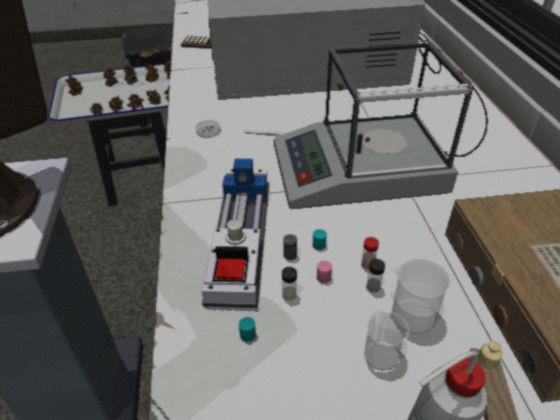

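The slide runs from the red button at top-image (347,249) to the blue stop at (236,232). Things that could be mistaken for the button are the bottle cap (497,115), the vial's red cap (334,138) and the scale's key (238,177). Only the one on the carriage fits. The plug at (312,243) is the pale grey one on the stage, and the pink and turquoise ones stand off it. I'll check this in enlarged crops.

```bash
python3 - <<'E'
import cv2
a=cv2.imread("pics/top0.png")[195:285,190:400];cv2.imwrite("pics/topc.png",cv2.resize(a,(0,0),fx=3.8,fy=3.8,interpolation=cv2.INTER_CUBIC))
b=cv2.imread("pics/side0.png")[150:310,190:310];cv2.imwrite("pics/sidec.png",cv2.resize(b,(0,0),fx=3.75,fy=3.75,interpolation=cv2.INTER_CUBIC))
E
```

```text
(no output)
```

View pics/topc.png

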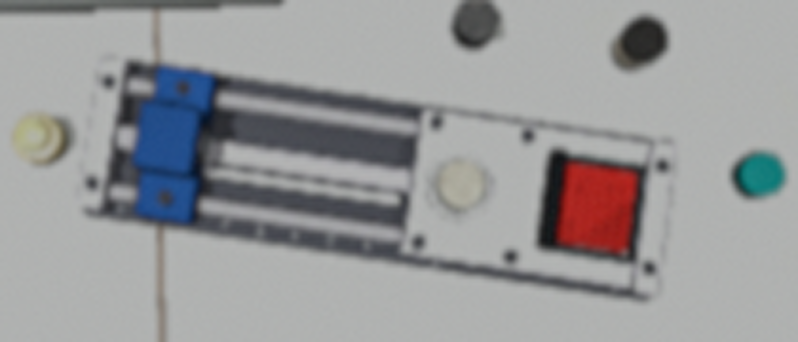

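View pics/sidec.png

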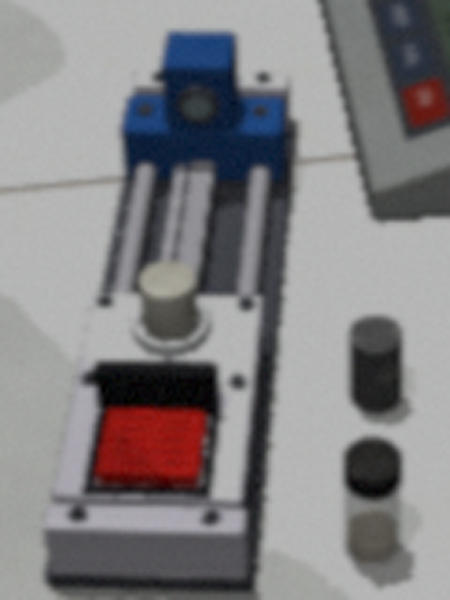

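The crops confirm the stage: red button at top (347.4,249.5), pale plug on its white ring at (311,243.4), blue stop at the left. Dark plug and vial stand on the robot's far side, and the brass weight is past the stop. Next I measure the positions.

```bash
cat > h.py <<'E'
from bench import bot
import numpy as np
def ray(n,px,z):
    c=bot.calibration(n);W=np.array(c["world_to_cam"]);R,t=W[:3,:3],W[:3,3]
    d=R.T@np.array([(px[0]-c["cx"])/c["fx"],-(px[1]-c["cy"])/c["fy"],-1]);o=-R.T@t
    return o+d*(z-o[2])/d[2]
T=lambda u,v,z:ray("top",(190+u/3.8,195+v/3.8),z)
S=lambda u,v,z:ray("side",(190+u/3.75,150+v/3.75),z)
E
python3 - <<'E'
from h import *
from scipy.spatial.transform import Rotation as Ro
np.set_printoptions(precision=1,suppress=True)
print("cams",[-(np.array(bot.calibration(n)["world_to_cam"])[:3,:3].T@np.array(bot.calibration(n)["world_to_cam"])[:3,3]) for n in("top","side")])
b=T(598,207,52);print("button",b,S(152,446,52)); p=T(460,184,76);q=S(168,276,76);print("plug",p,q,np.linalg.norm((p-b)[:2]))
print("nose",T(412,179,44),S(183,299,44))
for z in(45,55): print("stop",z,(T(214,80,z)+T(196,220,z))/2)
for n,e in(("near edge",T(85,212,10)-T(645,298,10)),("far",T(128,62,10)-T(422,108,10)),("plug-b",p-b),("plug-b side",q-S(152,446,52)),("side shafts",S(258,168,33)-S(247,295,33))):
    print(n,np.degrees(np.arctan2(e[1],e[0])),np.linalg.norm(e))
E
```

```text
cams [array([ 458.5, -155.5, 1021.8]), array([ 504. , -811.3,  625.7])]
button [ 495.2 -281.9   52. ] [ 494.7 -287.    52. ]
plug [ 508.4 -207.1   76. ] [ 508.9 -208.4   76. ] 75.9537326460464
nose [ 513.6 -182.9   44. ] [ 514.9 -190.2   44. ]
stop 45 [532.7 -70.8  45. ]
stop 55 [531.9 -71.7  55. ]
near edge 79.72279002631349 316.51309033474286
far 79.38554139247931 168.88710620182218
plug-b 80.02245817514826 79.65531685246815
plug-b side 79.79515927631701 83.37291310685683
side shafts 80.5891548699941 95.31313386894108
```

```bash
cat >> h.py <<'E'
from scipy.spatial.transform import Rotation as Ro
a=np.radians(79.8);U=np.array([np.cos(a),np.sin(a),0]);X=np.array([U[1],-U[0],0]);B=np.array([495.2,-282,0])
def quat(s):
    y=s*X;z=np.array([0,0,-1.]);return Ro.from_matrix(np.c_[np.cross(y,z),y,z]).as_quat(scalar_first=True)
def pos(d,tip): return B+U*d+np.array([0,0,178+tip])
def rep(tag):
    s=bot.state();e=np.array(s["eef_pos"])-B;f=np.array(s["wrist_force"])
    print(tag,"t%.2f d%.1f lat%.1f tip%.2f F(U,X,z)"%(s["time"],e@U,e@X,e[2]-178),np.round([f@U,f@X,f[2]],1));return f
E
python3 - <<'E'
from h import *
import cv2
j0=np.array(bot.state()["joint_positions"])
c=[(np.abs(np.array(k)-j0).max(),s) for s in(1,-1) if (k:=bot.inverse_kinematics(pos(5,170),quat(s))) is not None]
print(c);s=min(c)[1]
bot.set_gripper(0.0);bot.goto(pos(5,170),quat(s));bot.movel(pos(5,62),feed=120);bot.dwell(.3);rep("above")
t=bot.camera("top")[195:285,270:410];d=bot.camera("side")[170:310,180:320]
cv2.imwrite("pics/above.png",np.hstack([cv2.resize(t,(420,270)),cv2.resize(d,(270,270))]) if 0 else cv2.resize(d,(560,560),interpolation=cv2.INTER_CUBIC))
E
```

```text
[(np.float64(0.7858573319127496), -1)]
above t4.55 d5.0 lat0.1 tip62.51 F(U,X,z) [ 0.3 -0.8  1. ]
```

View pics/above.png

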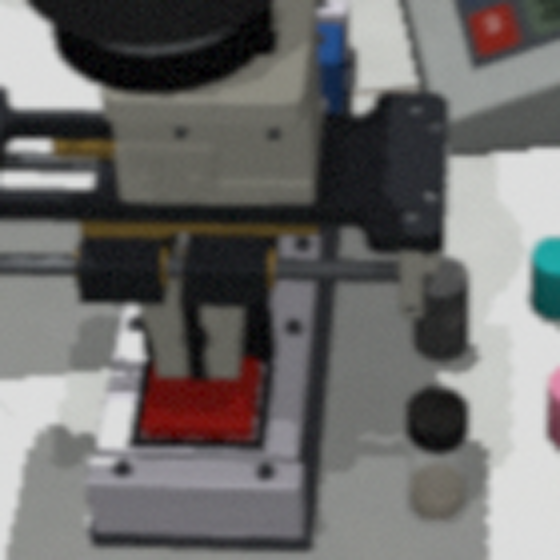

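The fingertips are over the button, centred across it and behind the wall. Next I press it by force feedback.

```bash
python3 - <<'E'
from h import *
z=54
bot.movel(pos(5,z),feed=40);f0=rep("near")[2]
while z>45.5:
    z-=.7;bot.movel(pos(5,z),feed=15);f=rep("z%.1f"%z)[2]-f0
    e=bot.state()["eef_pos"][2]-178
    if f>9.5 or e<47.5: break
bot.dwell(.2);rep("held")
E
```

```text
near t5.00 d5.0 lat-0.2 tip53.48 F(U,X,z) [-0.3  0.4 -0.7]
z53.3 t5.25 d5.0 lat0.1 tip53.33 F(U,X,z) [-0.  -0.7 -0.4]
z52.6 t5.50 d5.0 lat-0.0 tip52.59 F(U,X,z) [ 0.9 -0.3 -0.2]
z51.9 t5.75 d5.0 lat0.1 tip52.26 F(U,X,z) [ 1.1 -1.1  3.5]
z51.2 t6.00 d5.0 lat0.1 tip51.42 F(U,X,z) [ 0.5 -1.3  5. ]
z50.5 t6.25 d5.0 lat0.1 tip50.73 F(U,X,z) [ 0.1 -1.7  6.8]
z49.8 t6.50 d5.0 lat0.1 tip50.06 F(U,X,z) [ 0.8 -1.3  5.8]
z49.1 t6.75 d5.0 lat0.1 tip49.40 F(U,X,z) [ 0.7 -1.5  6.7]
z48.4 t7.00 d5.0 lat0.1 tip48.74 F(U,X,z) [ 0.9 -1.7  6.6]
z47.7 t7.25 d5.0 lat0.1 tip48.09 F(U,X,z) [ 0.8 -1.5  7. ]
z47.0 t7.50 d5.0 lat0.1 tip47.43 F(U,X,z) [ 1.  -1.6  7.7]
held t7.70 d5.0 lat0.1 tip47.45 F(U,X,z) [ 0.4 -0.8  7.6]
```

```bash
python3 - <<'E'
from h import *
z=46.7
bot.movel(pos(5,z),feed=10);bot.movel(pos(9,z),feed=20);rep("start")
for d in(14,40,70,95,105): bot.movel(pos(d,z),feed=35);f=rep(d)
while d<130:
    d+=1.5;bot.movel(pos(d,z),feed=20);f=rep(d)
    if f[:2]@U[:2]<-9 or f[2]<4.5: break
E
```

```text
start t8.30 d8.9 lat0.1 tip47.35 F(U,X,z) [-0.2 -1.8  8.2]
14 t8.59 d14.0 lat0.1 tip47.35 F(U,X,z) [ 0.5 -1.5  8.8]
40 t9.48 d40.0 lat0.2 tip47.35 F(U,X,z) [ 0.1 -2.2  8.6]
70 t10.49 d70.0 lat0.2 tip47.34 F(U,X,z) [ 0.3 -2.5  8.8]
95 t11.36 d95.1 lat0.3 tip47.34 F(U,X,z) [ 0.  -2.   9.6]
105 t11.79 d105.1 lat0.3 tip47.36 F(U,X,z) [ 0.7 -2.6  8.9]
106.5 t12.04 d106.5 lat0.3 tip47.35 F(U,X,z) [ 1.2 -2.  10.1]
108.0 t12.29 d108.0 lat0.3 tip47.32 F(U,X,z) [-0.5 -1.5  9.5]
109.5 t12.54 d109.4 lat0.3 tip47.34 F(U,X,z) [ 0.3 -1.1  8.6]
111.0 t12.79 d110.9 lat0.3 tip47.36 F(U,X,z) [-0.4 -1.7  8.5]
112.5 t13.04 d112.5 lat0.3 tip47.33 F(U,X,z) [-0.1 -2.5  8.6]
114.0 t13.29 d114.0 lat0.3 tip47.34 F(U,X,z) [-0.4 -1.8  8.2]
115.5 t13.54 d115.5 lat0.3 tip47.37 F(U,X,z) [ 0.4 -2.3  8.6]
117.0 t13.79 d117.0 lat0.3 tip47.35 F(U,X,z) [ 0.6 -2.2  9. ]
118.5 t14.04 d118.5 lat0.3 tip47.34 F(U,X,z) [ 0.  -1.5  9.1]
120.0 t14.29 d119.9 lat0.3 tip47.36 F(U,X,z) [-1.2 -0.7  8.9]
121.5 t14.54 d121.1 lat0.3 tip47.32 F(U,X,z) [-3.3 -0.5  8.1]
123.0 t14.79 d122.4 lat0.3 tip47.34 F(U,X,z) [-4.5 -0.6  7.4]
124.5 t15.04 d123.9 lat0.4 tip47.37 F(U,X,z) [-5.6 -0.7  8.1]
126.0 t15.29 d125.4 lat0.4 tip47.37 F(U,X,z) [-5.   0.5  7.3]
127.5 t15.54 d125.9 lat0.5 tip47.42 F(U,X,z) [-12.6   2.    6.7]
```

The friction drag brought the stage up to something near d≈120. The fingers then slid to the wall, and the force went stiff at 126. I'll look before releasing.

```bash
python3 - <<'E'
from h import *
import cv2
rep("x")
t=bot.camera("top")[195:285,190:400];d=bot.camera("side")[150:310,190:310]
cv2.imwrite("pics/home.png",np.hstack([cv2.resize(t,(490,210),interpolation=cv2.INTER_CUBIC),np.zeros((210,0,3),np.uint8)]) if 0 else cv2.copyMakeBorder(cv2.resize(t,(490,210),interpolation=cv2.INTER_CUBIC),0,350,0,0,cv2.BORDER_CONSTANT)) 
p=cv2.imread("pics/home.png");e=cv2.resize(d,(300,400),interpolation=cv2.INTER_CUBIC);p=cv2.copyMakeBorder(p,0,0,0,300,cv2.BORDER_CONSTANT);p[:400,490:790]=e;cv2.imwrite("pics/home.png",p)
E
```

```text
x t15.54 d125.9 lat0.5 tip47.42 F(U,X,z) [-12.6   2.    6.7]
```

View pics/home.png

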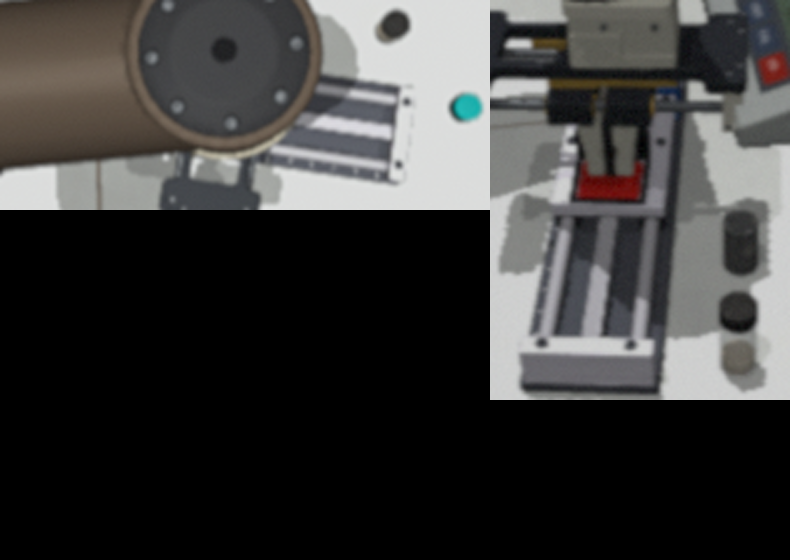

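The stage is far forward with the button down, and the dark plug and vial haven't moved. I'll do one firmer push to confirm the stop, then lift straight up while still pushing, because backing off first would drag the stage.

```bash
python3 - <<'E'
from h import *
import cv2
d=127.5
while d<131:
    d+=.8;bot.movel(pos(d,46.7),feed=10);f=rep(d)
    if f@U<-18:break
bot.dwell(.1);rep("firm")
bot.movel(pos(d,60),feed=40);rep("up")
bot.movel(pos(d-4,66),feed=60);bot.movel(pos(d-4,230),feed=150)
bot.goto(pos(-200,230)+np.array([-60,0,0]),quat(-1));rep("clear")
t=bot.camera("top")[195:285,190:400];e=bot.camera("side")[150:310,190:310]
p=np.zeros((600,800,3),np.uint8);p[:210,:490]=cv2.resize(t,(490,210),interpolation=cv2.INTER_CUBIC);p[:400,490:790]=cv2.resize(e,(300,400),interpolation=cv2.INTER_CUBIC);cv2.imwrite("pics/end.png",p)
E
```

```text
128.3 t15.89 d126.1 lat0.5 tip47.41 F(U,X,z) [-17.7   2.6   5.2]
129.10000000000002 t16.14 d126.3 lat0.5 tip47.42 F(U,X,z) [-23.    3.7   5. ]
firm t16.24 d126.3 lat0.5 tip47.42 F(U,X,z) [-22.9   4.6   4.4]
up t16.73 d126.3 lat-1.7 tip58.42 F(U,X,z) [-20.    1.1  -5.8]
clear t19.52 d-209.9 lat-58.6 tip229.91 F(U,X,z) [ 0.2  1.1 -0.6]
```

View pics/end.png

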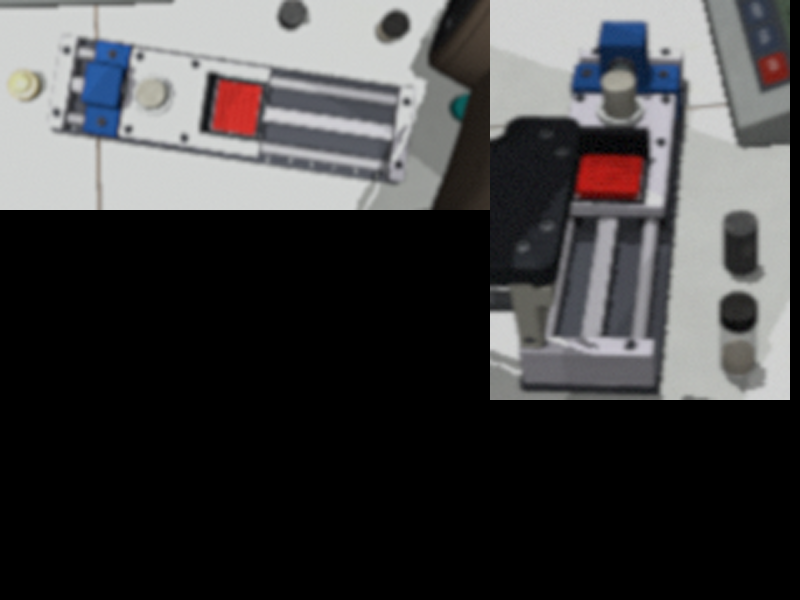

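The stage sits against the blue stop at (125,90). The plug stands in its ring at (152,94), the button is up, the bystanders haven't moved and the arm is clear.

```bash
python3 -c "
from bench import bot
print(bot.job_done())"
```

```text
the job is handed in; nothing more can be done
None
```

I handed the job in at about 20 s: the stage is home against the blue stop with the button held down all the way and now up again, the core plug is standing in its seat, and the stop and bystanders look unmoved in the last pictures; the judge's verdict was not shown.

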